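# Open the long junction box

## Task

Open the long junction box for wiring: lift its cover straight up off the two pins by the handle and set it down flat, handle up, in the plywood tray without dropping it. Leave the square box closed.

Things in the scene. Friction and masses are not known exactly. Their poses are not given: they have to be found in the camera images.
- long_cover: loose aluminium plate 150 (x) x 84 (y) x 4 mm, 0.18 to 0.35 kg, lying on the long box. Two 15 mm holes at (60, 27) and (-60, -27) mm. On its middle a black bridge handle, 70 mm long (x), 14 mm wide (y): grip its bar, 20 to 36 mm above the plate's upper face, fingers closing along y. Origin: centre of the plate's underside, at the box's rim; z up.
- long_box: grey steel junction box 144 (x) x 78 (y) x 45 mm, fixed, open above, the longer of two. Two upright 8 mm pins at (60, 27) and (-60, -27) mm rise 14 mm above its rim through the cover's holes (3.5 mm play all round): the cover is free once lifted 14 mm. Two black cable glands on its +x end. Origin: centre of its underside on the bench.
- square_cover: the other cover, which stays: 90 x 90 x 4 mm aluminium plate with a like handle (50 mm long), on a square junction box 84 x 84 x 45 mm; the handle's top is 85 mm above the bench. Origin: centre of the plate's underside, 45 mm above the bench.
- tray: shallow open plywood tray, fixed: outside 212 (x) x 152 (y) x 16 mm, walls and floor 6 mm (inside 200 x 140, floor 6 mm above the bench); takes the long cover with its length along the tray's x. Origin: centre of its underside. Tray and boxes stand in a row in any order, 0.2 m or more apart; tools under 35 mm high lie between; a 122 mm high hand plane stands right of the row.

How it is judged (in metres and radians):
On the way:
1. the long cover is lifted clear of its pins (z of long_cover in the frame of long_box above 0.062 m), for 0.1 s.
At the end, for the whole second after the job is handed in: The long cover lies at rest flat on the tray's floor (underside within 4 mm of the floor, tilt under 8 degrees, handle up, centre within 50 mm of the tray's centre); the square cover is still on its box, within 15 mm of where it was (horizontal distance between long_cover and tray below 0.05 m and z of long_cover in the frame of tray below 0.01 m and angle between long_cover's own z axis and vertical below 0.15 rad and linear speed of long_cover below 0.02 m/s and distance of square_cover from where it was at the start of the episode below 0.015 m); the robot touches nothing.
It fails at once if the square cover is taken off or shifted by more than 15 mm (distance of square_cover from where it was at the start of the episode above 0.015 m).
It fails at once if the long cover is dropped (falls freely faster than 0.6 m/s, about 20 mm of fall) (contact force between the fingers and long_cover below 0.02 N and linear speed of long_cover above 0.6 m/s).
It also fails if it takes over 43 s, if anything falls off the work surface, if the arm or the gripper's body presses on something with over 40 N, if the wrist force passes 120 N, or if a joint passes its speed limit or range.

## Robot

A 7-joint arm with a two-finger parallel gripper is mounted at the origin on a cart in front of the work surface, level with it; the furniture and walls round the work are solid. World frame = base frame: x ahead of the robot, y to its left, z up, the work surface at z = 0. Lengths are in mm, angles in rad, forces in N, time in s.
With the tool pointing down it reaches from about 425 to 950 mm from the base axis. Payload 16.7 kg.
Tool frame: the origin (TCP) lies at the very end of the fingers, on their centre line; the grasp point (between the pads) lies 19 mm behind it; z points along the fingers, y is the line along which they close (so a half turn about z gives the same grasp; the last joint's range is limited). The gripper opens to 94 mm and grips with 3 to 60 N. Pads are 16 mm wide; open, the fingers measure 119 mm over their backs; the gripper's body (75 mm by 177 mm) begins 78 mm behind the grasp point.
Start: joints at [1.167, 0.426, 0.074, 1.606, -0.034, 1.111, -0.067], TCP at [170.105, -653.176, 205.467] pointing down, gripper open.
Joint ranges: [-2.85, 2.85], [-0.5, 2.14], [-1.23, 1.37], [0.21, 2.46], [-1.02, 4.16], [0.16, 2.05], [-2.73, 2.73]. Speed limits (rad/s): [1.89, 1.89, 2.39, 2.39, 3.01, 3.01, 3.01].

## Interface

Orientations are given as [roll, pitch, yaw] about the fixed x, y, z axes, in that order (R = Rz(yaw) Ry(pitch) Rx(roll)).
In Python, from workcell import manip gives the robot as it stands. The module is installed in compiled form; this text tells all that it offers.
- The arm moves only by the tool carry_out, never from a script. Its arguments are lists of equal length, an entry for each row: "claw": the opening in per cent of the stroke, from 0 (shut) to 100 (fully open); "dp": the shift along the tool's x, y, z in mm, a list of three; "roll": the turn about the tool's z in degrees. A call has 1 to 10 rows; each row is the pose to reach, as a shift and turn from the pose commanded when the call began, along the tool's axes at that moment; what a row does not reach only later rows make up. A row lasts 1/12 s, in which the tool goes at most 41.7 mm and 7.16 degrees, less where a joint would pass 70% of its speed; a pose out of reach is approached as far as the arm can. A call with a gripper value outside its range is refused whole. The fingers move at their own pace and stop on an object; "force" is the grip in N (left out, the last holds). Time passes only in rows, so rows that repeat a pose let the fingers close. It gives the time, the measured TCP pose, the force, the opening and the grip force at its end, in the units of the state.
- manip.sense(): the state, without advancing time (a new reading comes with each control period).
- manip.grab_frame(name): name is "scene" or "top" or "wrist"; returns the picture (384x512x3 uint8, red, green, blue); there is no depth.
- manip.calibration(name): a dict with "fx", "fy", "cx", "cy" (pixels), "world_from_camera" (4x4, takes a point from camera to world coordinates). Camera axes: x right, y up, looking along -z (the intrinsics and any distortion apply to the point x, -y, -z); pixel columns grow to the right and rows downward; lengths in mm; the calibration is good to about 2 mm. The wrist camera is an equidistant fisheye: a pixel r from the principal point sees the ray r / f radians off the axis. A picture is of the moment at which its call begins: read the wrist's pose just before it. calibration takes no time and is no camera call; for the wrist camera it gives the pose at the moment of the call.
- manip.close_job(): hands the job in; it is judged then, once.
The state is a dict: "time_s": time; "joint_positions": joint angles; "joint_velocities": joint speeds; "joint_efforts": joint torques, N m; "position": TCP position; "ee_rot": TCP orientation; "ft_force": force on the tool from outside, world axes, zero at the start; "wrist_torque": the same for the moment, N m; "gripper_width": finger opening in mm; "finger_force": force on a finger pad.
Only numpy, scipy, OpenCV 4.12 (cv2) and the standard library are available. Lean on these libraries where they do the work, as an engineer would, in place of code of your own. Each camera call takes 0.05 s, during which the arm holds its last target. There are 200 camera calls.

## Working session

There is one attempt and no reset: what is moved stays moved. The work goes in short steps, Python scripts to look and compute and a tool call to move; the robot and the scene stay as the last step left them, time stands still between calls to the robot, and variables do not carry over. Pictures are saved under pics/ and viewed, at most 10 in all, crops included, and the job is handed in when it is done.

Besides the shell and the picture viewer there is one more tool, called after "Emit:" as name([rows], argument=value, ...), one row to a line, values as JSON. carry_out: Moves the arm, as the interface text tells. Its arguments: {"type":"object","properties":{"claw":{"type":"array","items":{"type":"number"}},"dp":{"type":"array","items":{"type":"array","items":{"type":"number"}}},"roll":{"type":"array","items":{"type":"number"}},"force":{"type":"number"}},"required":["claw","dp","roll"]}

```bash
mkdir -p pics
python3 - <<'E'
from workcell import manip
import cv2
s=manip.sense();print(s['time_s'],s['position'],s['ee_rot'],s['gripper_width'])
for n in('top','scene'):
    cv2.imwrite(f'pics/{n}0.png',manip.grab_frame(n)[:,:,::-1]);c=manip.calibration(n);print(n,c)
E
```

```text
0.0 [ 170.00422816 -652.81432404  204.7960494 ] [-3.14037906e+00  1.30946615e-04  2.54830886e-01] 93.88556371601666
top {'fx': 380.23993308352425, 'fy': 380.23993308352425, 'cx': 244.1496826744493, 'cy': 186.51165835054982, 'world_from_camera': array([[-2.39668472e-02,  9.86430270e-01, -1.62422020e-01,
         3.35314704e+02],
       [-9.99693214e-01, -2.46637376e-02, -2.27532484e-03,
        -2.66795648e+00],
       [-6.25038339e-03,  1.62317659e-01,  9.86718759e-01,
         1.12293385e+03],
       [ 0.00000000e+00,  0.00000000e+00,  0.00000000e+00,
         1.00000000e+00]])}
scene {'fx': 376.11303235399043, 'fy': 376.11303235399043, 'cx': 254.148266327255, 'cy': 189.28079815229825, 'world_from_camera': array([[-8.34177548e-01,  3.85492022e-01, -3.94390313e-01,
         1.80006160e+02],
       [-5.51464754e-01, -5.75441383e-01,  6.03948541e-01,
         5.35528444e+02],
       [ 5.86883696e-03,  7.21292670e-01,  6.92605545e-01,
         6.56679439e+02],
       [ 0.00000000e+00,  0.00000000e+00,  0.00000000e+00,
         1.00000000e+00]])}
```

View pics/top0.png

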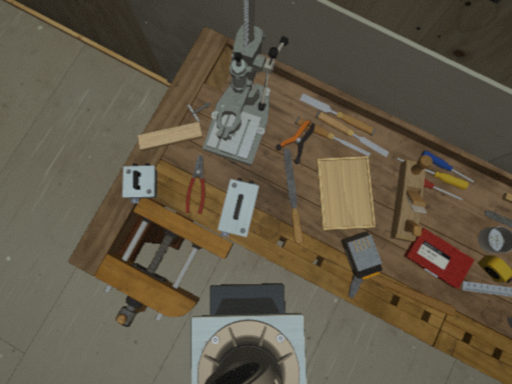

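View pics/scene0.png

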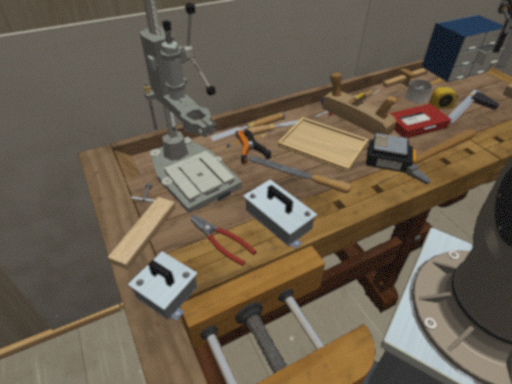

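The top view shows the long box with its handle at about (238,207), the square box at (139,181), the tray at (347,193), and a drill press at (235,130). The scene view agrees with this, so I'll measure from the top view.

```bash
cat > h.py <<'E'
import numpy as np,cv2
from workcell import manip
def cast(c,uv,z):
    uv=np.atleast_2d(np.asarray(uv,float));T=c['world_from_camera']
    d=np.c_[(uv[:,0]-c['cx'])/c['fx'],-(uv[:,1]-c['cy'])/c['fy'],-np.ones(len(uv))]@T[:3,:3].T
    o=T[:3,3];return (o+d*((z-o[2])/d[:,2])[:,None])[:,:2]
def rect(c,mask,z,amin=20):
    out=[]
    for k in cv2.findContours(mask.astype(np.uint8),cv2.RETR_EXTERNAL,cv2.CHAIN_APPROX_NONE)[0]:
        if cv2.contourArea(k)<amin: continue
        (cx,cy),(w,h),a=cv2.minAreaRect(cast(c,k.reshape(-1,2),z).astype(np.float32))
        if w<h: w,h,a=h,w,a+90
        out.append([round(float(v),1) for v in(cx,cy,w,h,(a+90)%180-90)])
    return out
E
python3 - <<'E'
from h import *
im=cv2.imread('pics/top0.png');c=manip.calibration('top')
hsv=cv2.cvtColor(im,cv2.COLOR_BGR2HSV);H,S,V=hsv[...,0],hsv[...,1],hsv[...,2]
def win(m,x0,x1,y0,y1):
    o=np.zeros_like(m);o[y0:y1,x0:x1]=m[y0:y1,x0:x1];return o
print('handle',rect(c,win(V<75,225,252,188,228),83,15))
print('plate',rect(c,win((S<60)&(V>130),212,265,172,242),49,200))
for p in((347,193),(347,170),(320,193)):print(hsv[p[1],p[0]])
print('tray',rect(c,win((V>175)&(S>60),312,382,150,236),16,500))
E
```

```text
handle [[451.2, 18.3, 66.2, 10.7, -15.3]]
plate [[452.8, 18.7, 150.6, 85.9, -14.9]]
[ 20  96 162]
[ 20  96 157]
[ 20 101 131]
tray []
```

Run:
```python
from h import *
im=cv2.imread('pics/top0.png');c=manip.calibration('top')
hsv=cv2.cvtColor(im,cv2.COLOR_BGR2HSV);S,V=hsv[...,1],hsv[...,2]
m=np.zeros(V.shape,np.uint8);t=(V>135)&(abs(hsv[...,0].astype(int)-20)<4)&(S<125);m[150:236,312:382]=t[150:236,312:382]
m=cv2.morphologyEx(m,cv2.MORPH_OPEN,np.ones((5,5)))
print('tray',rect(c,m,12,500))
w=manip.calibration('wrist');T=w['world_from_camera'];print(np.round(T,2),w['fx'],w['cx'],w['cy'])
s=manip.sense();print(s['position'],s['ee_rot'])
```

```text
tray [[493.8, -295.1, 210.8, 142.9, 1.3]]
[[ 2.5000e-01  9.4000e-01  2.3000e-01  2.3689e+02]
 [-9.7000e-01  2.4000e-01  6.0000e-02 -6.3759e+02]
 [-0.0000e+00 -2.4000e-01  9.7000e-01  3.8278e+02]
 [ 0.0000e+00  0.0000e+00  0.0000e+00  1.0000e+00]] 297.3186396354542 260.61332994564737 193.33685424635846
[ 169.97953837 -652.86391436  204.87631481] [-3.14050327e+00  1.03819096e-04  2.54761246e-01]
```

The plate centre is at about (452,18.5), yaw −15°. The tray is at about (494,−295), yaw about 1°. I'll move in an arc toward the long box.

Emit:
carry_out([
  [15,-13,0],
  [45,-38,0],
  [80,-67,0],
  [115,-97,0],
  [150,-126,0],
  [185,-155,0],
  [220,-184,0],
  [255,-214,0],
  [285,-239,0],
  [304,-255,0],
], claw=[100,100,100,100,100,100,100,100,100,100], roll=[1,3,5,7,9,11,12,13,14,15])

```text
time_s: 0.93
position: [398.0, -331.6, 205.5]
ee_rot: [3.142, 0.0, -0.008]
ft_force: [1.4, -1.6, 0.1]
gripper_width: 94.3
finger_force: 0.0
```

Emit:
carry_out([
  [3,-20,0],
  [8,-55,0],
  [14,-95,0],
  [20,-135,0],
  [26,-175,0],
  [32,-215,0],
  [38,-255,0],
  [44,-295,0],
  [49,-328,0],
  [52,-349,0],
], claw=[100,100,100,100,100,100,100,100,100,100], roll=[1,2,4,6,8,10,12,13,14,14.6])

```text
time_s: 1.77
position: [451.8, 18.7, 205.6]
ee_rot: [-3.141, -0.0, -0.26]
ft_force: [0.0, -0.5, 0.6]
gripper_width: 94.2
finger_force: 0.0
```

Emit:
carry_out([
  [0,0,0],
  [0,0,0],
], claw=[100,100], roll=[0,0])

```text
time_s: 1.93
position: [451.7, 15.9, 205.3]
ee_rot: [3.142, 0.0, -0.259]
ft_force: [0.0, -0.5, 0.0]
gripper_width: 93.9
finger_force: 0.0
```

Run:
```python
from h import *
s=manip.sense();w=manip.calibration('wrist');im=manip.grab_frame('wrist')
print(s['time_s'],s['position'],s['ee_rot'],w['world_from_camera'].tolist())
np.savez('w1.npz',im=im,T=w['world_from_camera'])
cv2.imwrite('pics/w1.png',im[:,:,::-1])
```

```text
1.9333 [451.71569291  15.93318821 205.31329476] [ 3.14156857e+00  4.52888812e-04 -2.59394155e-01] [[-0.2568002983493965, 0.9380912263961757, 0.2324617338965225, 518.5290420352958], [-0.9664640483204008, -0.24903163537685644, -0.06269360322766632, -3.884974224402107], [-0.000921993384246133, -0.24076564443467652, 0.9705828426199137, 383.2226153343372], [0.0, 0.0, 0.0, 1.0]]
```

View pics/w1.png

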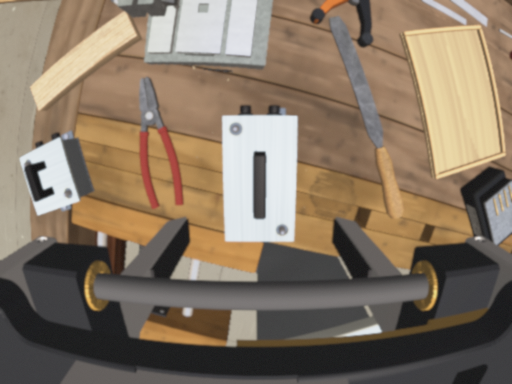

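The wrist view shows the handle at (260,185) on the long plate, with pins at (236,128) and (283,230). The tray is at upper right, with corners at about (404,32), (486,26), (503,152) and (436,177).

```bash
cat >> h.py <<'E'
def undist(c,uv):
    uv=np.asarray(uv,float).reshape(-1,1,2);K=np.array([[c['fx'],0,c['cx']],[0,c['fy'],c['cy']],[0,0,1]])
    return cv2.fisheye.undistortPoints(uv,K,np.zeros(4),P=K).reshape(-1,2)
E
python3 - <<'E'
from h import *
import h
d=np.load('w1.npz');c=manip.calibration('wrist');c['world_from_camera']=d['T'];im=d['im']
V=im.max(2);z=np.zeros_like(V)
_c=h.cast;h.cast=lambda c,uv,z:_c(c,undist(c,uv),z)
m=z.copy();m[140:226,245:278]=V[140:226,245:278]<90;print(rect(c,m,85))
m=z.copy();g=((V>150)&(im.min(2)>150));m[105:248,215:305]=g[105:248,215:305];print(rect(c,m,49,500))
q=h.cast(c,[(404,32),(486,26),(503,152),(436,177)],16);print(q,cv2.minAreaRect(q.astype(np.float32)),q.mean(0))
E
```

```text
[[455.8, 14.9, 68.6, 10.5, -14.7]]
[[453.8, 15.3, 151.2, 85.4, -15.0]]
[[ 595.99020993 -222.24957238]
 [ 598.62101532 -385.02062432]
 [ 396.96292832 -372.09854623]
 [ 389.69333675 -227.51166961]] ((494.1415710449219, -305.3024597167969), (206.35499572753906, 162.7923126220703), 0.9259663820266724) [ 495.31687258 -301.72010314]
```

Emit:
carry_out([
  [2,0,10],
  [2,0,30],
  [2,0,55],
  [2,0,80],
  [2,0,105],
  [2,0,125],
  [2,0,138],
  [2,0,144],
  [2,0,147],
  [2,0,147],
], claw=[100,100,100,100,100,100,100,100,100,100], roll=[0.2,0.2,0.2,0.2,0.2,0.2,0.2,0.2,0.2,0.2])

```text
time_s: 2.82
position: [453.6, 14.0, 58.1]
ee_rot: [3.141, 0.001, -0.266]
ft_force: [-0.2, -0.0, 0.5]
gripper_width: 93.5
finger_force: 0.0
```

Emit:
carry_out([
  [0,0,0],
  [0,0,0],
  [0,0,0],
  [0,0,0],
  [0,0,0],
  [0,0,0],
  [0,0,0],
  [0,0,0],
  [0,0,0],
  [0,0,0],
], claw=[60,40,20,10,5,0,0,0,0,0], roll=[0,0,0,0,0,0,0,0,0,0], force=30)

```text
time_s: 3.65
position: [453.8, 14.6, 58.5]
ee_rot: [-3.142, 0.0, -0.265]
ft_force: [1.5, -0.1, -0.4]
gripper_width: 30.6
finger_force: 0.0
```

Emit:
carry_out([
  [0,0,0],
  [0,0,0],
  [0,0,0],
  [0,0,0],
  [0,0,0],
  [0,0,0],
], claw=[0,0,0,0,0,0], roll=[0,0,0,0,0,0])

```text
time_s: 4.15
position: [453.9, 14.7, 58.5]
ee_rot: [-3.141, -0.0, -0.265]
ft_force: [0.6, 1.2, -1.1]
gripper_width: 13.7
finger_force: 30.0
```

Gripped. Next is a slow straight lift.

Emit:
carry_out([
  [0,0,-2],
  [0,0,-5],
  [0,0,-9],
  [0,0,-14],
  [0,0,-20],
  [0,0,-28],
  [0,0,-38],
  [0,0,-48],
  [0,0,-56],
  [0,0,-60],
], claw=[0,0,0,0,0,0,0,0,0,0], roll=[0,0,0,0,0,0,0,0,0,0])

```text
time_s: 4.98
position: [454.4, 14.6, 120.1]
ee_rot: [-3.141, -0.002, -0.265]
ft_force: [0.2, 0.6, -3.1]
gripper_width: 14.2
finger_force: 30.0
```

Emit:
carry_out([
  [0,0,-5],
  [0,0,-15],
  [0,0,-27],
  [0,0,-37],
  [0,0,-45],
  [0,0,-50],
  [0,0,-50],
  [0,0,-50],
], claw=[0,0,0,0,0,0,0,0], roll=[0,0,0,0,0,0,0,0])

```text
time_s: 5.65
position: [453.8, 14.5, 168.5]
ee_rot: [-3.142, -0.0, -0.266]
ft_force: [0.6, -0.8, -4.4]
gripper_width: 13.6
finger_force: 30.0
```

Run:
```python
from h import *
s=manip.sense();print(s['position'],s['ee_rot'],s['ft_force'],s['wrist_torque'],s['gripper_width'],s['finger_force'])
a=manip.grab_frame('wrist');b=manip.grab_frame('scene')[130:330,100:400]
cv2.imwrite('pics/l.png',np.hstack([a[:, :, ::-1][0:290,100:400],cv2.resize(b[:,:,::-1],(435,290))]))
```

```text
[453.7633925   14.51565808 168.49461108] [-3.14158060e+00 -1.84898575e-04 -2.65505850e-01] [ 0.62556448 -0.80572403 -4.42447204] [ 0.02909723 -0.015416   -0.01433231] 13.597778260263686 29.999299943447113
```

View pics/l.png

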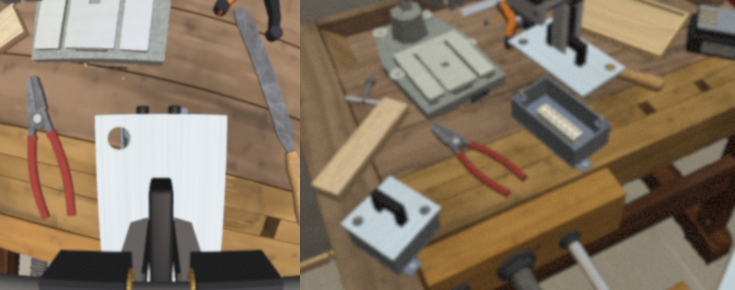

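The cover is off and level, with the hole at (119,137) in the crop. The long box is open and the square box is still closed. I'll carry it to the tray, swinging yaw by +16°.

Emit:
carry_out([
  [4,10,0],
  [13,31,0],
  [25,61,0],
  [39,95,0],
  [54,130,0],
  [69,166,0],
  [84,203,0],
  [98,238,0],
  [112,271,0],
  [121,292,0],
], claw=[0,0,0,0,0,0,0,0,0,0], roll=[-1,-2,-4,-6,-8,-10,-12,-14,-15.4,-16.2])

```text
time_s: 6.58
position: [493.2, -302.8, 167.6]
ee_rot: [3.141, 0.001, 0.016]
ft_force: [0.6, 1.0, -4.0]
gripper_width: 13.8
finger_force: 30.0
```

Emit:
carry_out([
  [0,0,0],
  [0,0,0],
  [0,0,0],
], claw=[0,0,0], roll=[0,0,0])

```text
time_s: 6.83
position: [493.7, -298.1, 167.7]
ee_rot: [-3.141, 0.001, 0.018]
ft_force: [0.4, 0.7, -2.7]
gripper_width: 14.0
finger_force: 30.0
```

Run:
```python
from h import *
s=manip.sense();w=manip.calibration('wrist');im=manip.grab_frame('wrist')
print(s['time_s'],s['position'],s['ee_rot'],s['gripper_width'])
np.savez('w2.npz',im=im,T=w['world_from_camera'])
cv2.imwrite('pics/w2.png',im[:,:,::-1])
```

```text
6.8333 [ 493.74166511 -298.10149083  167.73330442] [-3.14051770e+00  1.04828851e-03  1.75942273e-02] 14.02459769289105
```

View pics/w2.png

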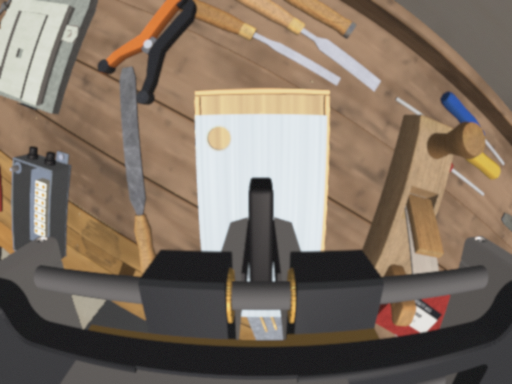

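The plate is over the tray. The far tray corners are at (195,92) and (330,91). The hand plane's nearest edge runs from about (410,115) to (365,250), and I'll check clearance to it.

Run:
```python
from h import *
d=np.load('w2.npz');c=manip.calibration('wrist');c['world_from_camera']=d['T']
f=lambda p,z:np.round(cast(c,undist(c,p),z),0).tolist()
print('tray far',f([(195,92),(330,91),(195,115)],16))
print('plane',f([(408,116),(365,250),(388,268)],40),f([(430,137),(400,268),(412,195)],110))
```

```text
tray far [[596.0, -225.0], [600.0, -375.0], [570.0, -225.0]]
plane [[578.0, -461.0], [421.0, -424.0], [395.0, -459.0]] [[558.0, -448.0], [432.0, -436.0], [505.0, -435.0]]
```

Centred, and the plane is clear. I'll lower it.

Emit:
carry_out([
  [0,0,8],
  [0,0,25],
  [0,0,45],
  [0,0,65],
  [0,0,85],
  [0,0,104],
  [0,0,120],
  [0,0,131],
  [0,0,138],
  [0,0,141],
], claw=[0,0,0,0,0,0,0,0,0,0], roll=[0,0,0,0,0,0,0,0,0,0])

```text
time_s: 7.72
position: [493.8, -298.2, 26.6]
ee_rot: [-3.141, 0.001, 0.018]
ft_force: [-0.9, 0.9, -2.6]
gripper_width: 13.8
finger_force: 30.0
```

Emit:
carry_out([
  [0,0,1],
  [0,0,2],
  [0,0,3],
  [0,0,4],
  [0,0,5],
  [0,0,6],
  [0,0,6.5],
  [0,0,6.5],
], claw=[0,0,0,0,0,0,0,0], roll=[0,0,0,0,0,0,0,0])

```text
time_s: 8.38
position: [493.9, -298.9, 20.9]
ee_rot: [-3.142, 0.0, 0.017]
ft_force: [0.0, -0.1, -3.3]
gripper_width: 13.5
finger_force: 30.0
```

Emit:
carry_out([
  [0,0,0.5],
  [0,0,1],
  [0,0,1.5],
  [0,0,1.5],
], claw=[0,0,0,0], roll=[0,0,0,0])

```text
time_s: 8.72
position: [494.0, -298.9, 19.5]
ee_rot: [-3.142, 0.0, 0.017]
ft_force: [-0.9, 0.1, -0.9]
gripper_width: 13.5
finger_force: 30.0
```

Contact is starting. I'll press 0.5 mm more and then open.

Emit:
carry_out([
  [0,0,0.5],
  [0,0,0.5],
  [0,0,0.5],
  [0,0,0.5],
  [0,0,0.5],
  [0,0,0.5],
  [0,0,0.5],
  [0,0,0.5],
  [0,0,0.5],
  [0,0,0.5],
], claw=[0,0,15,25,40,55,55,55,55,55], roll=[0,0,0,0,0,0,0,0,0,0])

```text
time_s: 9.55
position: [494.0, -298.9, 19.0]
ee_rot: [-3.142, -0.0, 0.017]
ft_force: [0.0, 0.0, -0.4]
gripper_width: 51.3
finger_force: 0.0
```

Emit:
carry_out([
  [0,0,-4],
  [0,0,-14],
  [0,0,-30],
  [0,0,-50],
  [0,0,-75],
  [0,0,-100],
  [0,0,-125],
  [0,0,-140],
  [0,0,-150],
  [0,0,-150],
], claw=[55,55,55,55,55,55,55,55,55,55], roll=[0,0,0,0,0,0,0,0,0,0])

```text
time_s: 10.38
position: [494.9, -299.4, 171.6]
ee_rot: [3.14, -0.003, 0.017]
ft_force: [0.3, -0.2, 0.7]
gripper_width: 52.0
finger_force: 0.0
```

Run:
```python
from h import *
a=manip.grab_frame('wrist')
s=manip.sense();print(s['time_s'],s['position'],s['ft_force'])
b=manip.grab_frame('scene')
cv2.imwrite('pics/end.png',np.hstack([a[:300,150:410],b[80:380,100:440]])[:,:,::-1])
```

```text
10.4333 [ 494.27949712 -299.12537254  169.91309391] [-0.6790806  -0.89849861 -0.84849969]
```

View pics/end.png

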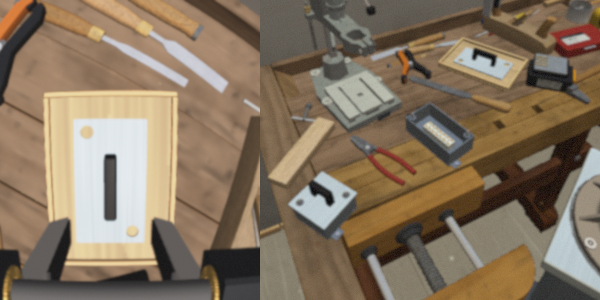

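The cover lies flat and centred in the tray with its handle up at (110,187). The long box is open, the square box is untouched, and the gripper is clear.

```bash
python3 -c "
from workcell import manip
print(manip.close_job())"
```

```text
the job is handed in; nothing more can be done
None
```

The long cover is off its pins and lies flat, handle up, in the tray; the square box is still closed, and the job was handed in at about 10.5 s (no verdict was returned).

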